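Draw a batch of spacers from the gate hopper and put it on the scale

TASK

Put the green catch bin on the board under the hopper's spout, pull the red-handled gate out to let all six brass spacers drop into the bin, then push the gate fully home again. Take the filled bin out and stand it on the middle of the scale with all six spacers in it. Keep the bin roughly level throughout and do not disturb the cans, cup, tin and chuck key.

Things in the scene. Friction and masses are not known exactly. Their poses are not given: they have to be found in the camera images.
- board: Plywood bench board (two pieces side by side), fixed, its top 36 mm above the desk (z = 0.036). Hopper, bin, scale and key stand on it. A black basket stands behind its left part, a white box (100 mm high) beside its right front, the wall behind it, with a panel from about 0.3 m up: keep the wrist clear of it.
- hopper: Small blue feed hopper with a clear front, fixed; position and yaw vary. Origin on the board below the bore axis, z up; its front (clear plate, gate handle) looks along its own -x. Square bore 54 mm outside; rim 149 mm above the board. Below the spout it is open to front, left and right; behind are a column (66 mm wide, x = 44 mm on) and a foot (110 mm wide, x = 44 to 90 mm).
- spout (a point): Centre of the spout's lower opening (46 mm square inside, 54 mm outside), on the bore axis 50 mm above the board; axes as the hopper's. The gate and its guide rails above the spout lie 65 to 80 mm above the board, 68 mm over all across y, rails from x = -57 to 29 mm.
- gate (a joint): Slide of the steel gate under the bore, in m: 0 = fully home (shut, as it starts), 0.052 = fully out. It grows as the gate is pulled out of the front, along the hopper's -x. About 2 N of friction, no spring: it stays where it is left; firm stops at both ends. All spacers are free to drop from about 0.046.
- gate_grip (a point): Grip point in the gate's red upright handle plate: 12 mm thick (hopper's x), 44 mm wide (hopper's y), 75 to 137 mm above the board. The point is on the plate's centre plane, 120 mm above the board, on the hopper's centre line, 80 mm in front of the bore axis when shut. It moves with the gate.
- bin: Green open catch bin, loose, about 0.2 kg: outside 66 mm along its x, 140 mm along its y, 45 mm high, walls and floor 3 mm. Origin at the centre of its underside, z up. Its yaw varies, within 0.6 rad of the hopper's. It passes below the spout with 5 mm to spare and can be gripped across its 66 mm width from above, at the middle or near an end.
- scale: Flat black pocket scale, fixed, 70 mm along its x, 118 mm along its y; the pan on which things stand is 16 mm above the board. Origin at the centre of its underside. Its yaw varies. Bin and scale both start left of the hopper, one nearer, one farther; which is which varies.
- spacer0: Turned brass spacer, 18 mm across, 16 mm long, 25 g, dark centre hole; origin at the centre of one end face. Starts in the hopper on the shut gate.
- spacer1: Turned brass spacer, 18 mm across, 16 mm long, 25 g, dark centre hole; origin at the centre of one end face. Starts in the hopper on the shut gate.
- spacer2: Turned brass spacer, 18 mm across, 16 mm long, 25 g, dark centre hole; origin at the centre of one end face. Starts in the hopper on the shut gate.
- spacer3: Turned brass spacer, 18 mm across, 16 mm long, 25 g, dark centre hole; origin at the centre of one end face. Starts in the hopper on the shut gate.
- spacer4: Turned brass spacer, 18 mm across, 16 mm long, 25 g, dark centre hole; origin at the centre of one end face. Starts in the hopper on the shut gate.
- spacer5: Turned brass spacer, 18 mm across, 16 mm long, 25 g, dark centre hole; origin at the centre of one end face. Starts in the hopper on the shut gate.
- spray_can: Bystander: tall spray can with a red cap, 56 mm across, 204 mm tall; origin at the centre of its underside.
- primer: Bystander: white and blue can with a cone nozzle, 50 mm across, 145 mm tall; origin at the centre of its underside.
- cup: Bystander: clear plastic cup of mixing sticks, 60 mm across, 98 mm tall; origin at the centre of its underside.
- tin: Bystander: round open tin of screws, 58 mm across, 22 mm tall; origin at the centre of its underside.
- key: Bystander: steel drill chuck key lying on the board, 56 x 50 x 13 mm; origin at the centre of its underside.

How it is judged:
By the outcome, as a careful person would: the job done as asked, in the order asked, and still so for the second after the job is handed in, with the robot touching nothing.
It also fails if it takes over 72 s, if anything falls off the work surface, if the arm or the gripper's body presses on something with over 40 N, if the wrist force passes 120 N, or if a joint passes its speed limit or range.

ROBOT

A 6-joint arm with a two-finger parallel gripper is mounted at the origin on a cart in front of the work surface, level with it; the furniture and walls round the work are solid. World frame = base frame: x ahead of the robot, y to its left, z up, the work surface at z = 0. Lengths are in m, angles in rad, forces in N, time in s.
With the tool pointing down it reaches from about 0.225 to 0.875 m from the base axis. Payload 3.4 kg.
Tool frame: the origin (TCP) lies at the very end of the fingers, on their centre line; the grasp point (between the pads) lies behind it (manip.grasp_offset is the z of the grasp point in the tool frame, in m); z points along the fingers, y is the line along which they close (so a half turn about z gives the same grasp; the last joint's range is limited). The gripper opens to 85 mm and grips with 20 to 120 N. Pads are 22 mm wide; open, the fingers measure 114 mm over their backs; the gripper's body (76 mm by 85 mm) begins 54 mm behind the grasp point. The pads swing forward as they close: fully open they stand 13 mm farther back than shut.
Start: joints at [-1.465, 0.276, 1.505, -0, 1.361, -0.121], TCP at [0.129, -0.56, 0.231] pointing down, gripper open.
Joint ranges: [-2.89, 2.89], [-0.75, 2.08], [0.22, 2.7], [-1.18, 4.32], [0.11, 2.71], [-2.7, 2.7]. Speed limits (rad/s): [2.57, 2.57, 3.14, 3.14, 3.14, 3.14].

INTERFACE

Orientations are given as a unit quaternion [w, x, y, z].
In Python, from rig import manip gives the robot as it stands.
- The arm moves only by the shell command python3 -m pendant 'ROWS' [FORCE]. ROWS is JSON, a list of rows, each an object of numbers: "dx", "dy", "dz": the shift along the tool's x, y, z in m; "rx", "ry", "rz": the turn, a rotation vector about the tool's x, y, z in degrees; "hand": the finger opening in m, from 0 to 0.0854. In form: [{"dx": .., "dy": .., "dz": .., "rx": .., "ry": .., "rz": .., "hand": ..}, ...]. A call has 1 to 12 rows; each row shifts and turns the commanded pose from where the row before left it, along the tool's axes as they then stand; what a row does not reach is not made up. A row lasts 1/12 s, in which the tool goes at most 41.7 mm and 7.16 degrees, less where a joint would pass 70% of its speed; a pose out of reach is approached as far as the arm can. A call is refused whole if a number of a shift passes 0.0417 or a number of a turn 7.16, either way. A call with a gripper value outside its range is refused whole. The fingers move at their own pace and stop on an object; FORCE is the grip in N (left out, the last holds). Time passes only in rows, so rows that do not move let the fingers close. It gives the time, the measured TCP pose, the force, the opening and the grip force at its end, in the units of the state.
- manip.get_state(): the state, without advancing time (a new reading comes with each control period).
- manip.get_image(name): name is "scene" or "top"; returns a dict with "frame" (400x640x3 uint8, red, green, blue), "fx", "fy", "cx", "cy" (pixels), "position" and "attitude" of the camera in the world. Camera axes: x right, y up, looking along -z (the intrinsics and any distortion apply to the point x, -y, -z); pixel columns grow to the right and rows downward; lengths in m; the calibration is good to about 2 mm. A picture is of the moment at which its call begins. There is no depth.
- manip.sign_off(): hands the job in; it is judged then, once.
The state is a dict: "clock": time; "qpos": joint angles; "qd": joint speeds; "effort": joint torques, N m; "position": TCP position; "ee_rot": TCP orientation; "contact_force": force on the tool from outside, world axes, zero at the start; "moment": the same for the moment, N m; "width": finger opening in m; "gripper_force": force on a finger pad.
Only numpy, scipy, OpenCV 4.12 (cv2) and the standard library are available. Lean on these libraries where they do the work, as an engineer would, in place of code of your own. Each camera call takes 0.05 s, during which the arm holds its last target. There are 200 camera calls.

## Working session

There is one attempt and no reset: what is moved stays moved. The work goes in short steps, Python scripts to look and compute and a shell command to move; the robot and the scene stay as the last step left them, time stands still between calls to the robot, and variables do not carry over. Pictures are saved under pics/ and viewed, at most 10 in all, crops included, and the job is handed in when it is done.

```bash
mkdir -p pics; ls; python3 - <<'E'
from rig import manip
import cv2
print(manip.get_state(), manip.grasp_offset)
for n in("scene","top"):
    d=manip.get_image(n); cv2.imwrite(f"pics/{n}0.png",d["frame"][:,:,::-1]); print({k:v for k,v in d.items() if k!="frame"})
E
```

```text
pics
{'clock': 0.0, 'qpos': array([-1.46500419e+00,  2.76584131e-01,  1.50617331e+00,  1.78930392e-05,
        1.36069667e+00, -1.20986580e-01]), 'qd': array([-2.66742295e-04,  5.62424056e-04, -7.74259156e-04,  6.87517813e-05,
        1.34264475e-04,  1.10346280e-03]), 'effort': array([ 1.05314706e-03, -4.16774333e+01, -2.45803142e+01, -3.35227833e-04,
        1.05753084e-02, -5.31011480e-06]), 'position': array([ 0.12923315, -0.55972645,  0.2304299 ]), 'ee_rot': array([-9.30638114e-04,  9.93578093e-01,  1.13144624e-01,  1.58187012e-05]), 'contact_force': array([ 0.31856349, -0.38839552,  0.06634497]), 'moment': array([ 0.03064716, -0.02614803,  0.04478296]), 'gripper_force': 0.0, 'width': 0.08552832893914859} -0.0187
{'fx': 458.47771377280463, 'fy': 458.47771377280463, 'cx': 319.0002463979442, 'cy': 207.87175846005078, 'position': array([ 0.32741609, -0.67004452,  0.95880616]), 'attitude': array([ 0.93592387,  0.32989574, -0.04448548, -0.11504932])}
{'fx': 448.3692021175729, 'fy': 448.3692021175729, 'cx': 321.8755137096685, 'cy': 191.10357512687958, 'position': array([ 0.37678695, -0.03658982,  1.13838371]), 'attitude': array([ 0.71064172,  0.04513461, -0.04442263, -0.70069812])}
```

View pics/scene0.png

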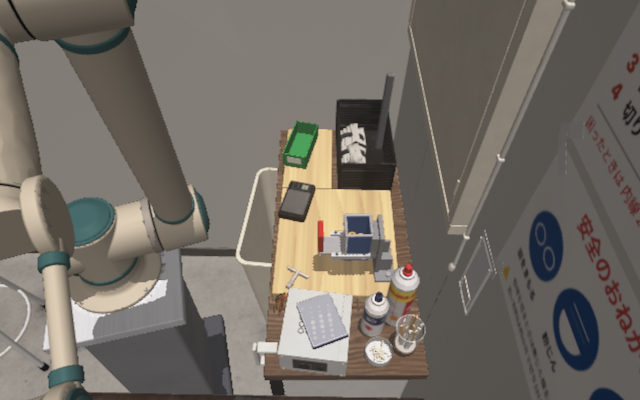

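View pics/top0.png

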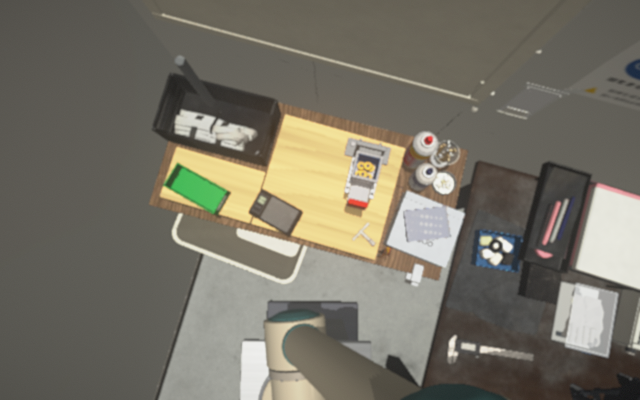

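```bash
cat > h.py <<'E'
import numpy as np, cv2
from scipy.spatial.transform import Rotation as R
from rig import manip
def rot(q): return R.from_quat(np.r_[q[1:],q[0]])
def ray(d,u,v):
    c=np.array([(u-d["cx"])/d["fx"],-(v-d["cy"])/d["fy"],-1.])
    r=rot(d["attitude"]).apply(c); return np.array(d["position"]),r/np.linalg.norm(r)
def onz(d,u,v,z):
    o,r=ray(d,u,v); return o+r*(z-o[2])/r[2]
def proj(d,p):
    c=rot(d["attitude"]).inv().apply(np.asarray(p)-d["position"])
    return np.array([d["cx"]-d["fx"]*c[0]/c[2], d["cy"]+d["fy"]*c[1]/c[2]])
def tri(d1,p1,d2,p2):
    o1,r1=ray(d1,*p1);o2,r2=ray(d2,*p2)
    t=np.linalg.lstsq(np.c_[r1,-r2],o2-o1,rcond=None)[0]
    a=o1+t[0]*r1;b=o2+t[1]*r2
    return (a+b)/2,np.linalg.norm(a-b)
def blob(img,lo,hi,roi):
    m=cv2.inRange(cv2.cvtColor(img,cv2.COLOR_RGB2HSV),np.array(lo),np.array(hi))
    k=np.zeros_like(m);x0,y0,x1,y1=roi;k[y0:y1,x0:x1]=m[y0:y1,x0:x1]
    cs,_=cv2.findContours(k,cv2.RETR_EXTERNAL,cv2.CHAIN_APPROX_NONE)
    return max(cs,key=cv2.contourArea)
E
python3 - <<'E'
from h import *
s=manip.get_image("scene");t=manip.get_image("top")
def crop(d,x,y,w=160,h=120,k=5): return cv2.resize(d["frame"][y:y+h,x:x+w,::-1],None,fx=k,fy=k,interpolation=cv2.INTER_CUBIC)
cv2.imwrite("pics/s1.png",crop(s,275,118,120,180,3.3)); cv2.imwrite("pics/t1.png",crop(t,155,125,250,135,3.2))
ROI={"s":{"green":(270,110,330,175),"red":(305,215,335,265)},"t":{"green":(150,150,240,220),"red":(335,185,385,215)}}
for nm,d in(("s",s),("t",t)):
    for c,lo,hi in(("green",(45,90,30),(85,255,255)),("red",(0,140,60),(8,255,255))):
        b=blob(d["frame"],lo,hi,ROI[nm][c]); r=cv2.minAreaRect(b)
        print(nm,c,cv2.contourArea(b),np.round(r[0],1),np.round(r[1],1),np.round(r[2],1),np.round(cv2.boxPoints(r),1).tolist())
E
```

```text
s green 1080.5 [299.6 144.2] [26.9 48.1] 20.6 [[278.5, 161.89999389648438], [295.3999938964844, 116.9000015258789], [320.6000061035156, 126.4000015258789], [303.70001220703125, 171.39999389648438]]
s red 116.0 [320. 236.] [30.  4.] 90.0 [[318.0, 221.0], [322.0, 221.0], [322.0, 251.0], [318.0, 251.0]]
t green 1463.5 [195.8 188. ] [60.2 27.5] 30.7 [[163.0, 184.39999389648438], [177.0, 160.8000030517578], [228.6999969482422, 191.60000610351562], [214.6999969482422, 215.1999969482422]]
t red 86.0 [357.3 203.4] [19.2  5.6] 14.0 [[347.29998779296875, 203.8000030517578], [348.6000061035156, 198.39999389648438], [367.20001220703125, 203.10000610351562], [365.8999938964844, 208.5]]
```

View pics/s1.png

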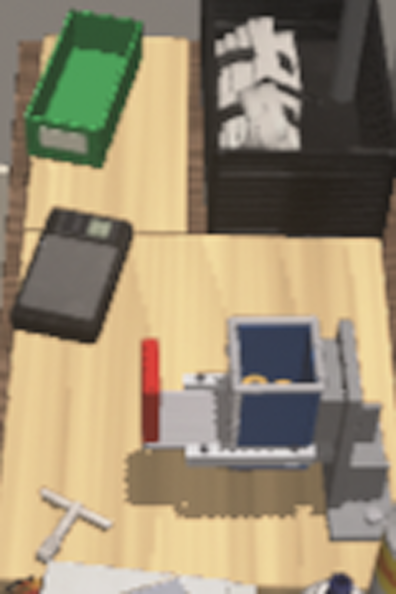

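View pics/t1.png

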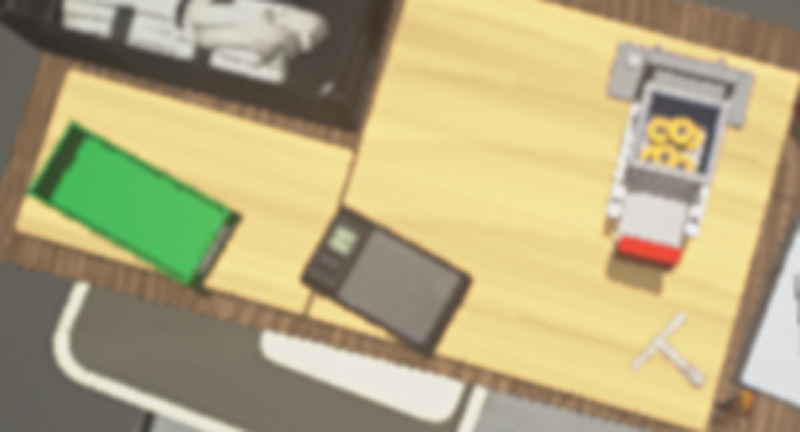

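Scene crop: the bin's rim spans (72,10)–(103,136), the scale (52,208)–(95,342), the hopper rim (228,317)–(323,390), the handle (150,340)–(150,440). In the top crop I see the bin at left, the scale in the middle, and the hopper with its spacers at right. I'll triangulate the corners.

```bash
python3 - <<'E'
from h import *
s=manip.get_image("scene");t=manip.get_image("top")
S=lambda x,y:((x+.5)/3.3-.5+275,(y+.5)/3.3-.5+118)
T=lambda x,y:((x+.5)/3.2-.5+155,(y+.5)/3.2-.5+125)
P={"bin":[((72,10),(72,122)),((32,122),(190+50-0,215)),((143,22),(32,190)),((103,136),(195,280))]}
# match: which s corner is which t corner -> project t corners on plane and into s
for nm,z,tc,sc in (("bin",.081,[(72,122),(32,190),(192,282),(240,214)],[(72,10),(143,22),(103,136),(32,122)]),
 ("scale",.052,[(343,207),(470,277),(430,355),(302,280)],[(52,208),(132,220),(95,340),(14,325)]),
 ("rim",.185,[(650,80),(735,95),(712,182),(632,162)],[(228,317),(320,320),(323,388),(232,390)])):
  tw=[onz(t,*T(*c),z) for c in tc]; sw=[onz(s,*S(*c),z) for c in sc]
  tw=np.array(tw);sw=np.array(sw)
  print(nm,"top",np.round(tw[:,:2],3).tolist(),tw.mean(0).round(4),"edges",np.linalg.norm(np.roll(tw,-1,0)-tw,axis=1).round(3))
  print(nm,"scn",np.round(sw[:,:2],3).tolist(),sw.mean(0).round(4),"edges",np.linalg.norm(np.roll(sw,-1,0)-sw,axis=1).round(3))
  for a,p in zip(tc,tw):
    k=np.argmin(np.linalg.norm(sw-p,axis=1)); X,g=tri(t,T(*a),s,S(*sc[k])); print("   ",X.round(4),round(g,4))
E
```

```text
bin top [[0.575, 0.313], [0.523, 0.34], [0.456, 0.218], [0.507, 0.185]] [0.5155 0.264  0.081 ] edges [0.058 0.139 0.061 0.145]
bin scn [[0.523, 0.346], [0.58, 0.316], [0.514, 0.188], [0.461, 0.217]] [0.5195 0.2665 0.081 ] edges [0.064 0.144 0.061 0.143]
    [0.5767 0.312  0.0841] 0.0044
    [0.5218 0.3377 0.088 ] 0.0008
    [0.4588 0.218  0.0803] 0.0048
    [0.51   0.1834 0.0853] 0.0063
scale top [[0.517, 0.112], [0.465, 0.014], [0.406, 0.043], [0.461, 0.142]] [0.4625 0.0778 0.052 ] edges [0.111 0.066 0.113 0.063]
scale scn [[0.462, 0.146], [0.521, 0.118], [0.465, 0.007], [0.409, 0.036]] [0.4643 0.0767 0.052 ] edges [0.066 0.124 0.063 0.122]
    [0.518 0.111 0.06 ] 0.0031
    [0.4665 0.0146 0.0418] 0.0008
    [0.408  0.0438 0.0417] 0.0036
    [0.4607 0.1406 0.0579] 0.0
rim top [[0.59, -0.111], [0.58, -0.169], [0.521, -0.153], [0.534, -0.099]] [ 0.5561 -0.1333  0.185 ] edges [0.058 0.062 0.055 0.058]
rim scn [[0.533, -0.095], [0.591, -0.111], [0.576, -0.163], [0.52, -0.151]] [ 0.5548 -0.1301  0.185 ] edges [0.06  0.054 0.057 0.058]
    [ 0.5903 -0.1114  0.1851] 0.0007
    [ 0.5763 -0.1676  0.1915] 0.0055
    [ 0.5196 -0.1529  0.1875] 0.0013
    [ 0.5321 -0.099   0.1909] 0.0008
```

```bash
cat > g.py <<'E'
# usage: g.py x y z yaw_deg(of tool y line)   target TCP ; prints turn then shift in tool axes after the turn
import sys; from h import *
x,y,z,a=map(float,sys.argv[1:5]); s=manip.get_state(); r=rot(s["ee_rot"]).as_matrix()
a=np.radians(a); Y=np.array([np.cos(a),np.sin(a),0])
if Y@r[:,1]<0: Y=-Y
Z=np.array([0,0,-1.]); M=np.c_[np.cross(Y,Z),Y,Z]
print("clock",round(s["clock"],2),"pos",s["position"].round(4),"w",round(s["width"],4),"turn deg",np.degrees(R.from_matrix(r.T@M).as_rotvec()).round(2),"shift mm",(1000*M.T@(np.array([x,y,z])-s["position"])).round(1))
E
python3 g.py .517 .265 .2 -27.5
python3 - <<'E'
from h import *
t=manip.get_image("top");s=manip.get_image("scene")
# predicted handle corners from hopper pose vs red mask
h=np.array([.5555,-.1315,.036]);a=np.radians(-13.5);X=np.array([np.cos(a),np.sin(a),0]);Y=np.array([-X[1],X[0],0])
for d in(t,s): print([proj(d,h-X*(.08+dx)+Y*y+[0,0,.137]).round(1).tolist() for dx in(-.006,.006) for y in(-.022,.022)], proj(d,h-X*.086+[0,0,.075]).round(1))
for d,roi in((t,(335,185,385,215)),(s,(305,215,335,265))): print(cv2.boundingRect(blob(d["frame"],(0,140,60),(8,255,255),roi)))
E
```

```text
clock 0.3 pos [ 0.1293 -0.5601  0.231 ] w 0.0854 turn deg [-3.000e-02 -2.000e-02 -4.951e+01] shift mm [910.9 -37.1  31. ]
[[368.3, 201.6], [348.6, 196.6], [367.0, 206.9], [347.3, 201.9]] [355.1 207. ]
[[323.7, 237.1], [323.3, 220.4], [318.0, 237.1], [317.8, 220.4]] [317.7 245.1]
(348, 199, 20, 9)
(318, 221, 5, 31)
```

```bash
python3 -m pendant '[{"rz":-7.1},{"rz":-7.1},{"rz":-7.1},{"rz":-7.1},{"rz":-7.1},{"rz":-7.0},{"rz":-7.0},{"dx":0.03},{"dx":0.04},{"dx":0.04},{"dx":0.04},{"dx":0.04}]'
python3 -m pendant '[{"dx":0.04},{"dx":0.04},{"dx":0.04},{"dx":0.04},{"dx":0.04},{"dx":0.04},{"dx":0.04},{"dx":0.04},{"dx":0.04},{"dx":0.04},{"dx":0.04},{"dx":0.04}]'
python3 g.py .517 .265 .15 -27.5
```

```text
clock 0.4 pos [ 0.1293 -0.5602  0.2312] w 0.0855 turn deg [-1.00e-02 -1.00e-02 -4.95e+01] shift mm [911.  -37.1  81.2]invalid input
invalid input
```

```bash
python3 -m pendant '[{"dx":0,"dy":0,"dz":0,"rx":0,"ry":0,"rz":-7.1,"hand":0.085},{"dx":0,"dy":0,"dz":0,"rx":0,"ry":0,"rz":-7.1,"hand":0.085}]'; echo; python3 -m pendant '[{"dx":0.0,"rz":-7.1,"hand":0.085}]';  echo; python3 -m pendant '[{"rz":-7.1}]' 60
```

```text
clock: 0.57
position: [0.1293, -0.5603, 0.2313]
ee_rot: [0.0, 0.971, 0.238, -0.0]
contact_force: [-0.2, 0.8, -0.2]
width: 0.0851
gripper_force: 0.0

invalid input
invalid input
```

```bash
python3 -m pendant '[{"dx":0.01,"dy":0,"dz":0,"rx":0,"ry":0,"rz":-7.1,"hand":0.085},{"dx":0.02,"dy":0,"dz":0,"rx":0,"ry":0,"rz":-7.1,"hand":0.085},{"dx":0.03,"dy":0,"dz":0,"rx":0,"ry":0,"rz":-7.1,"hand":0.085},{"dx":0.04,"dy":0,"dz":0,"rx":0,"ry":0,"rz":-7.1,"hand":0.085},{"dx":0.04,"dy":0,"dz":0,"rx":0,"ry":0,"rz":-6.9,"hand":0.085},{"dx":0.04,"dy":0,"dz":0,"rx":0,"ry":0,"rz":0,"hand":0.085},{"dx":0.04,"dy":0,"dz":0,"rx":0,"ry":0,"rz":0,"hand":0.085},{"dx":0.04,"dy":0,"dz":0,"rx":0,"ry":0,"rz":0,"hand":0.085},{"dx":0.04,"dy":0,"dz":0,"rx":0,"ry":0,"rz":0,"hand":0.085},{"dx":0.04,"dy":0,"dz":0,"rx":0,"ry":0,"rz":0,"hand":0.085},{"dx":0.04,"dy":0,"dz":0,"rx":0,"ry":0,"rz":0,"hand":0.085},{"dx":0.04,"dy":0,"dz":0,"rx":0,"ry":0,"rz":0,"hand":0.085}]'
python3 g.py .517 .265 .15 -27.5
```

```text
clock: 1.57
position: [0.3561, -0.2115, 0.2316]
ee_rot: [0.001, 0.855, 0.519, 0.0]
contact_force: [0.3, 0.2, -0.0]
width: 0.0848
gripper_force: 0.0
clock 1.57 pos [ 0.3561 -0.2115  0.2316] w 0.0848 turn deg [ 0.06  0.01 -0.04] shift mm [497.  -77.3  81.6]
```

```bash
python3 -m pendant '[{"dx":0.04,"dy":-0.01,"dz":0,"rx":0,"ry":0,"rz":0,"hand":0.085},{"dx":0.04,"dy":-0.01,"dz":0,"rx":0,"ry":0,"rz":0,"hand":0.085},{"dx":0.04,"dy":-0.01,"dz":0,"rx":0,"ry":0,"rz":0,"hand":0.085},{"dx":0.04,"dy":-0.01,"dz":0,"rx":0,"ry":0,"rz":0,"hand":0.085},{"dx":0.04,"dy":-0.01,"dz":0,"rx":0,"ry":0,"rz":0,"hand":0.085},{"dx":0.04,"dy":-0.01,"dz":0,"rx":0,"ry":0,"rz":0,"hand":0.085},{"dx":0.04,"dy":-0.01,"dz":0,"rx":0,"ry":0,"rz":0,"hand":0.085},{"dx":0.04,"dy":-0.007,"dz":0,"rx":0,"ry":0,"rz":0,"hand":0.085},{"dx":0.04,"dy":0,"dz":0,"rx":0,"ry":0,"rz":0,"hand":0.085},{"dx":0.04,"dy":0,"dz":0,"rx":0,"ry":0,"rz":0,"hand":0.085},{"dx":0.04,"dy":0,"dz":0.01,"rx":0,"ry":0,"rz":0,"hand":0.085},{"dx":0.037,"dy":0,"dz":0.02,"rx":0,"ry":0,"rz":0,"hand":0.085}]'
python3 g.py .517 .265 .15 -27.5
python3 - <<'E'
from h import *
for n in("scene","top"):
    d=manip.get_image(n); cv2.imwrite(f"pics/{n}2.png",d["frame"][:,:,::-1])
s=cv2.imread("pics/scene2.png")[90:210,240:400];t=cv2.imread("pics/top2.png")[120:240,130:290]
cv2.imwrite("pics/c2.png",cv2.resize(np.hstack([s,t]),None,fx=2.5,fy=2.5,interpolation=cv2.INTER_CUBIC))
E
```

```text
clock: 2.57
position: [0.51, 0.2482, 0.2036]
ee_rot: [0.001, 0.855, 0.519, 0.003]
contact_force: [1.3, -0.7, 1.0]
width: 0.0847
gripper_force: 0.0
clock 2.57 pos [0.51   0.2482 0.2036] w 0.0847 turn deg [ 0.27 -0.28  0.06] shift mm [18.2 -1.6 53.6]
```

View pics/c2.png

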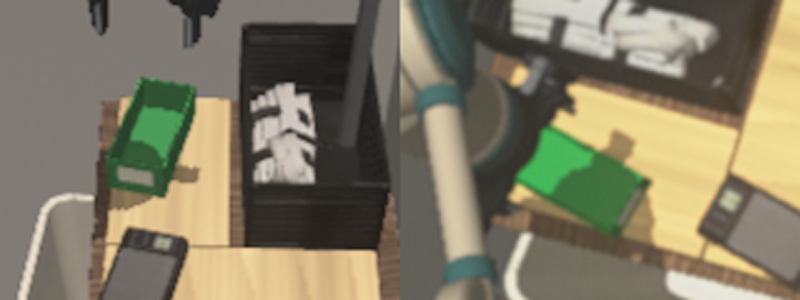

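The bin is clear below the fingers at c2 (150,135) with its rim free, and the basket wall starts at (243,150), well clear. I'll grip near the bin's far (+y) end.

```bash
python3 g.py .541 .311 .12 -27.5
```

```text
clock 2.67 pos [0.5083 0.2491 0.1979] w 0.0848 turn deg [-0.19  0.05  0.22] shift mm [70.   0.4 77.9]
```

```bash
python3 -m pendant '[{"dx":0.03,"dy":0,"dz":0.01,"rx":0,"ry":0,"rz":0,"hand":0.085},{"dx":0.03,"dy":0,"dz":0.02,"rx":0,"ry":0,"rz":0,"hand":0.085},{"dx":0.01,"dy":0,"dz":0.03,"rx":0,"ry":0,"rz":0,"hand":0.085},{"dx":0,"dy":0,"dz":0.018,"rx":0,"ry":0,"rz":0,"hand":0.085},{"dx":0,"dy":0,"dz":0,"rx":0,"ry":0,"rz":0,"hand":0.085}]'
python3 g.py .541 .311 .045 -27.5
python3 - <<'E'
from h import *
d=manip.get_image("scene"); cv2.imwrite("pics/c3.png",cv2.resize(d["frame"][90:200,260:390,::-1],None,fx=4,fy=4,interpolation=cv2.INTER_CUBIC))
E
```

```text
clock: 3.08
position: [0.5369, 0.3058, 0.119]
ee_rot: [-0.0, 0.855, 0.519, -0.005]
contact_force: [-0.3, -0.9, -1.3]
width: 0.0845
gripper_force: 0.0
clock 3.08 pos [0.5369 0.3058 0.119 ] w 0.0845 turn deg [-0.33  0.44  0.03] shift mm [ 6.5  1.3 74. ]
```

View pics/c3.png

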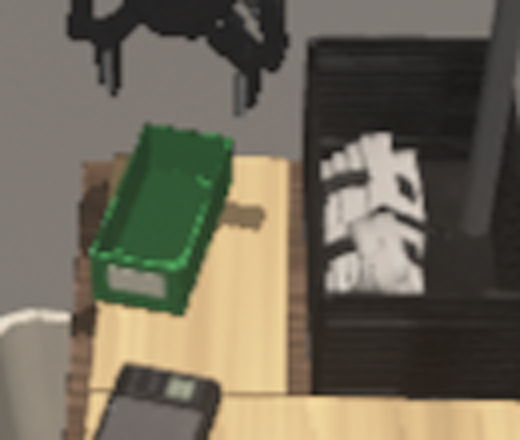

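The open fingers, with tips at c3 (112,92) and (240,110), straddle the far end of the bin, whose rim runs (147,125)–(232,140). I'll descend and grip.

```bash
python3 -m pendant '[{"dx":0.005,"dy":0.001,"dz":0.02,"rx":0,"ry":0,"rz":0,"hand":0.085},{"dx":0,"dy":0,"dz":0.02,"rx":0,"ry":0,"rz":0,"hand":0.085},{"dx":0,"dy":0,"dz":0.02,"rx":0,"ry":0,"rz":0,"hand":0.085},{"dx":0,"dy":0,"dz":0.014,"rx":0,"ry":0,"rz":0,"hand":0.085},{"dx":0,"dy":0,"dz":0,"rx":0,"ry":0,"rz":0,"hand":0.085},{"dx":0,"dy":0,"dz":0,"rx":0,"ry":0,"rz":0,"hand":0.05},{"dx":0,"dy":0,"dz":0,"rx":0,"ry":0,"rz":0,"hand":0.05},{"dx":0,"dy":0,"dz":0,"rx":0,"ry":0,"rz":0,"hand":0.05},{"dx":0,"dy":0,"dz":0,"rx":0,"ry":0,"rz":0,"hand":0.05},{"dx":0,"dy":0,"dz":0,"rx":0,"ry":0,"rz":0,"hand":0.05}]' 60
python3 g.py .541 .311 .045 -27.5
```

```text
clock: 3.97
position: [0.5447, 0.3115, 0.0522]
ee_rot: [0.0, 0.855, 0.519, 0.002]
contact_force: [0.2, -1.4, 7.3]
width: 0.065
gripper_force: 66.8
clock 3.97 pos [0.5447 0.3115 0.0522] w 0.065 turn deg [ 0.18 -0.2  -0.02] shift mm [-2.2 -3.   7.2]
```

```bash
python3 -m pendant '[{"dx":0,"dy":0,"dz":-0.01,"rx":0,"ry":0,"rz":0,"hand":0.05},{"dx":0,"dy":0,"dz":-0.02,"rx":0,"ry":0,"rz":0,"hand":0.05},{"dx":0,"dy":0,"dz":-0.015,"rx":0,"ry":0,"rz":0,"hand":0.05},{"dx":0,"dy":0,"dz":0,"rx":0,"ry":0,"rz":0,"hand":0.05}]'
python3 g.py .53 .1 .095 -27.5
python3 - <<'E'
from h import *
t=manip.get_image("top");s=manip.get_image("scene")
T=lambda x,y:((x+.5)/3.2-.5+155,(y+.5)/3.2-.5+125)
S=lambda x,y:((x+.5)/3.3-.5+275,(y+.5)/3.3-.5+118)
print(tri(t,T(355,125),s,S(205,155)), onz(t,*T(355,125),.12), onz(s,*S(203,232),.036))
cv2.imwrite("pics/c4.png",cv2.resize(s["frame"][90:200,260:390,::-1],None,fx=4,fy=4,interpolation=cv2.INTER_CUBIC))
E
```

```text
clock: 4.3
position: [0.5452, 0.3121, 0.0984]
ee_rot: [0.001, 0.855, 0.519, 0.004]
contact_force: [0.9, -0.3, -1.2]
width: 0.065
gripper_force: 66.4
clock 4.3 pos [0.5452 0.3121 0.0984] w 0.065 turn deg [ 0.26 -0.32  0.  ] shift mm [-195.2   84.4    3.4]
(array([0.56839467, 0.09331032, 0.13858441]), np.float64(0.006905883438074809)) [0.56841036 0.09612066 0.12      ] [0.57760225 0.1054231  0.036     ]
```

View pics/c4.png

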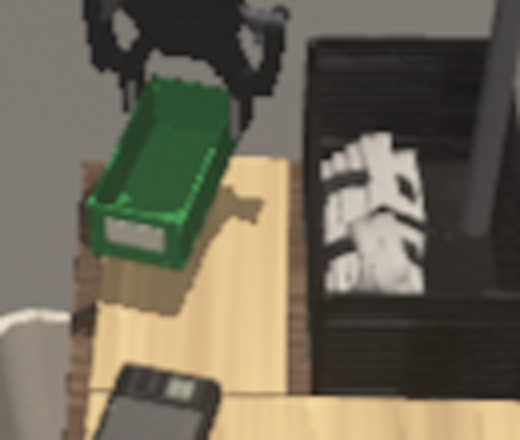

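The bin is held level, about 40 mm above the board and clear of the basket, whose near corner measures about (0.568, 0.093), rim z about 0.138. I'll swing it forward of the basket and then across to the hopper's left.

```bash
python3 g.py .49 .13 .0984 -27.5;python3 g.py .50 .03 .0984 -27.5
```

```text
clock 4.4 pos [0.5433 0.3112 0.0952] w 0.0653 turn deg [ 0.06 -0.07 -0.  ] shift mm [-185.3   36.4   -3.2]
clock 4.4 pos [0.5433 0.3112 0.0952] w 0.0653 turn deg [ 0.06 -0.07 -0.  ] shift mm [-269.4   91.4   -3.2]
```

```bash
python3 -m pendant '[{"dx":-0.015,"dy":0.003,"dz":0,"rx":0,"ry":0,"rz":0,"hand":0.05},{"dx":-0.03,"dy":0.006,"dz":0,"rx":0,"ry":0,"rz":0,"hand":0.05},{"dx":-0.035,"dy":0.007,"dz":0,"rx":0,"ry":0,"rz":0,"hand":0.05},{"dx":-0.035,"dy":0.007,"dz":0,"rx":0,"ry":0,"rz":0,"hand":0.05},{"dx":-0.035,"dy":0.007,"dz":0,"rx":0,"ry":0,"rz":0,"hand":0.05},{"dx":-0.035,"dy":0.012,"dz":0,"rx":0,"ry":0,"rz":0,"hand":0.05},{"dx":-0.03,"dy":0.018,"dz":0,"rx":0,"ry":0,"rz":0,"hand":0.05},{"dx":-0.03,"dy":0.018,"dz":0,"rx":0,"ry":0,"rz":0,"hand":0.05},{"dx":-0.02,"dy":0.013,"dz":0,"rx":0,"ry":0,"rz":-3.5,"hand":0.05},{"dx":0,"dy":0,"dz":0,"rx":0,"ry":0,"rz":-5.5,"hand":0.05},{"dx":0,"dy":0,"dz":0,"rx":0,"ry":0,"rz":-5,"hand":0.05},{"dx":0,"dy":0,"dz":0,"rx":0,"ry":0,"rz":0,"hand":0.05}]'
python3 g.py .594 .029 .095 -13.5
```

```text
clock: 5.4
position: [0.4827, 0.0339, 0.0892]
ee_rot: [-0.013, 0.788, 0.616, -0.015]
contact_force: [-24.2, -4.5, 2.0]
width: 0.0653
gripper_force: 95.5
clock 5.4 pos [0.4827 0.0339 0.0892] w 0.0653 turn deg [-2.22  0.39 -0.44] shift mm [ 21.2 109.4  -5.8]
```

The bin's front corner has met the gate handle, pushing it in the home direction with about 24 N. I'll back off along +y and look.

```bash
python3 -m pendant '[{"dx":0,"dy":-0.015,"dz":-0.003,"rx":0,"ry":0,"rz":0,"hand":0.05},{"dx":0.02,"dy":0,"dz":-0.003,"rx":0,"ry":0,"rz":0,"hand":0.05},{"dx":0.03,"dy":0,"dz":0,"rx":0,"ry":0,"rz":0,"hand":0.05},{"dx":0,"dy":0,"dz":0,"rx":0,"ry":0,"rz":0,"hand":0.05}]'
python3 g.py .594 .029 .095 -13.5
python3 - <<'E'
from h import *
for n in("scene","top"):
    d=manip.get_image(n); cv2.imwrite(f"pics/{n}5.png",d["frame"][:,:,::-1])
s=cv2.imread("pics/scene5.png")[120:280,250:410];t=cv2.imread("pics/top5.png")[120:280,230:390]
cv2.imwrite("pics/c5.png",cv2.resize(np.hstack([s,t]),None,fx=2.5,fy=2.5,interpolation=cv2.INTER_CUBIC))
E
```

```text
clock: 5.73
position: [0.4989, 0.0895, 0.0998]
ee_rot: [-0.001, 0.785, 0.619, 0.001]
contact_force: [0.7, -0.3, -1.8]
width: 0.0653
gripper_force: 85.6
clock 5.73 pos [0.4989 0.0895 0.0998] w 0.0653 turn deg [-0.02 -0.17  0.05] shift mm [-36.6 106.6   4.8]
```

View pics/c5.png

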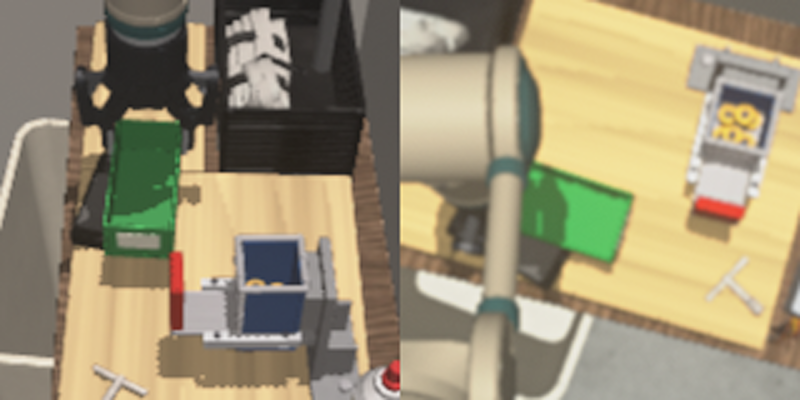

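The bin hangs level and parallel to the hopper, with its end at c5-right (622,230). The gate is still home at (720,208) and the spacers are in the hopper. I'll move back in y first, then in hopper x.

```bash
python3 -m pendant '[{"dx":-0.016,"dy":0,"dz":0,"rx":0,"ry":0,"rz":0,"hand":0.05},{"dx":-0.014,"dy":0.01,"dz":0,"rx":0,"ry":0,"rz":0,"hand":0.05},{"dx":-0.002,"dy":0.025,"dz":0,"rx":0,"ry":0,"rz":0,"hand":0.05},{"dx":0,"dy":0.03,"dz":0,"rx":0,"ry":0,"rz":0,"hand":0.05},{"dx":0,"dy":0.03,"dz":0,"rx":0,"ry":0,"rz":0,"hand":0.05},{"dx":0,"dy":0.012,"dz":0,"rx":0,"ry":0,"rz":0,"hand":0.05},{"dx":0,"dy":0,"dz":0,"rx":0,"ry":0,"rz":0,"hand":0.05},{"dx":0,"dy":0,"dz":0,"rx":0,"ry":0,"rz":0,"hand":0.05}]'
python3 g.py .5951 .0337 .055 -13.5
python3 - <<'E'
from h import *
for n in("scene","top"):
    d=manip.get_image(n); cv2.imwrite(f"pics/{n}6.png",d["frame"][:,:,::-1])
s=cv2.imread("pics/scene6.png")[150:270,290:420];t=cv2.imread("pics/top6.png")[120:240,270:400]
cv2.imwrite("pics/c6.png",cv2.resize(np.hstack([s,t]),None,fx=3,fy=3,interpolation=cv2.INTER_CUBIC))
E
```

```text
clock: 6.5
position: [0.5939, 0.0291, 0.0992]
ee_rot: [-0.001, 0.786, 0.619, -0.001]
contact_force: [-0.8, 0.5, -2.6]
width: 0.065
gripper_force: 85.6
clock 6.5 pos [0.5939 0.0291 0.0992] w 0.065 turn deg [-0.2   0.05 -0.07] shift mm [ 4.7  0.1 44.2]
```

View pics/c6.png

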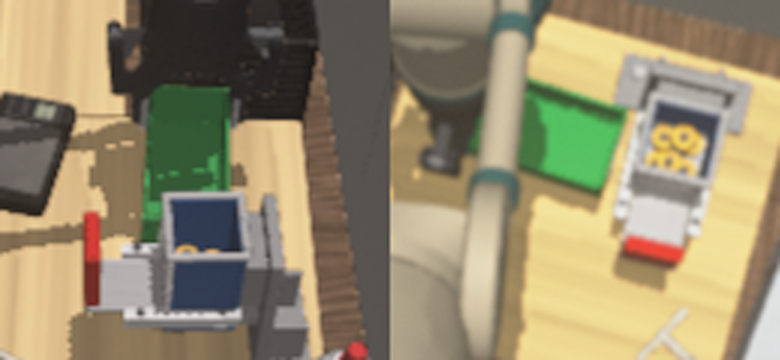

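The bin hangs left of the spout, its end edge at c6-right (628,112)–(600,190), with the hopper, gate and spacers undisturbed. I'll check its lateral alignment numerically.

```bash
cat >> h.py <<'E'
H=np.array([.5555,-.1315]);_a=np.radians(-13.5);HX=np.array([np.cos(_a),np.sin(_a)]);HY=np.array([-HX[1],HX[0]])
def hf(p): v=np.asarray(p)[:2]-H; return (1000*np.array([v@HX,v@HY])).round(1)
def hw(x,y): return H+HX*x/1000+HY*y/1000
E
python3 - <<'E'
from h import *
t=manip.get_image("top");s=manip.get_image("scene");z=.081+.045
T=lambda x,y:((x+.5-390)/3-.5+270,(y+.5)/3-.5+120)
S=lambda x,y:((x+.5)/3-.5+290,(y+.5)/3-.5+150)
for c in((628,112),(600,190)): print(hf(onz(t,*T(*c),z)))
for c in((148,87),(229,90)): print("s",hf(onz(s,*S(*c),z)))
# mask edge fit of green at top view: long edges
for d,nm,roi in((t,"t",(300,130,345,200)),(s,"s",(325,170,370,235))):
    b=blob(d["frame"],(45,90,30),(85,255,255),roi)[:,0]
    p=np.array([hf(onz(d,*q,z)) for q in b]); print(nm,"x",p[:,0].min(),p[:,0].max(),"y",p[:,1].min(),p[:,1].max(), cv2.minAreaRect(p.astype(np.float32)))
print(hf(manip.get_state()["position"]))
E
```

```text
[21.  41.7]
[-42.9  47.8]
s [-31.8 186.7]
s [ 34.4 183. ]
t x -44.9 26.1 y 46.1 121.0 ((-9.530542373657227, 84.06475067138672), (77.94705200195312, 67.16979217529297), 86.50155639648438)
s x -42.4 31.9 y 30.5 188.9 ((-4.834728240966797, 108.61566162109375), (161.64125061035156, 67.15216827392578), 85.50285339355469)
[ -1. 166.]
```

```bash
python3 -m pendant '[{"dx":0,"dy":0,"dz":0.01,"rx":0,"ry":0,"rz":-2,"hand":0.05},{"dx":0,"dy":0,"dz":0.01,"rx":0,"ry":0,"rz":-2.3,"hand":0.05},{"dx":0,"dy":0,"dz":0.01,"rx":0,"ry":0,"rz":0,"hand":0.05},{"dx":0,"dy":0,"dz":0.008,"rx":0,"ry":0,"rz":0,"hand":0.05},{"dx":0,"dy":0,"dz":0.004,"rx":0,"ry":0,"rz":0,"hand":0.05},{"dx":0,"dy":0,"dz":0,"rx":0,"ry":0,"rz":0,"hand":0.05},{"dx":0,"dy":0,"dz":0,"rx":0,"ry":0,"rz":0,"hand":0.05}]'
cat > bin.py <<'E'
from h import *
import sys; z=float(sys.argv[1])
for n,roi in(("top",(280,110,385,230)),("scene",(310,160,390,260))):
    d=manip.get_image(n); b=blob(d["frame"],(45,90,30),(85,255,255),roi)[:,0]
    p=np.array([hf(onz(d,*q,z)) for q in b]); r=cv2.minAreaRect(p.astype(np.float32))
    print(n,"x",p[:,0].min(),p[:,0].max(),"y",p[:,1].min(),p[:,1].max(),np.round(r[0],1),np.round(r[1],1),round(r[2],1))
print(hf(manip.get_state()["position"]),manip.get_state()["position"][2])
E
python3 bin.py .083
```

```text
clock: 7.28
position: [0.5949, 0.0301, 0.0583]
ee_rot: [-0.0, 0.762, 0.648, -0.0]
contact_force: [0.4, 0.2, -1.5]
width: 0.0651
gripper_force: 85.5
top x -35.1 32.0 y 45.8 122.7 [-1.5 84.2] [67.1 76.8] 0.1
scene x -32.9 35.0 y 61.8 190.5 [  1.  126.1] [128.9  67.7] 89.7
[  1.1 166.4] 0.05890832733101674
```

```bash
python3 -m pendant '[{"dx":0,"dy":0,"dz":0.003,"rx":0,"ry":0,"rz":0,"hand":0.05},{"dx":0,"dy":0,"dz":0,"rx":0,"ry":0,"rz":0,"hand":0.05},{"dx":0,"dy":0,"dz":0.003,"rx":0,"ry":0,"rz":0,"hand":0.05},{"dx":0,"dy":0,"dz":0,"rx":0,"ry":0,"rz":0,"hand":0.05},{"dx":0,"dy":0,"dz":0,"rx":0,"ry":0,"rz":0,"hand":0.05}]'
```

```text
clock: 7.8
position: [0.5953, 0.03, 0.0526]
ee_rot: [0.0, 0.762, 0.648, 0.0]
contact_force: [0.3, -0.0, -0.8]
width: 0.0654
gripper_force: 85.7
```

```bash
python3 -c "
from h import *;print(*hw(0,78))"; python3 g.py $(python3 -c "
from h import *;print(*hw(0,78))") .0526 -9.2
```

```text
0.5737087383807606 -0.055655146208981224
clock 7.8 pos [0.5953 0.03   0.0526] w 0.0654 turn deg [ 0.04 -0.   -0.01] shift mm [-88.   -7.6  -0. ]
```

```bash
python3 -m pendant '[{"dx":-0.012,"dy":-0.001,"dz":0,"rx":0,"ry":0,"rz":0,"hand":0.05},{"dx":-0.012,"dy":-0.001,"dz":0,"rx":0,"ry":0,"rz":0,"hand":0.05},{"dx":-0.012,"dy":-0.001,"dz":0,"rx":0,"ry":0,"rz":0,"hand":0.05},{"dx":-0.012,"dy":-0.001,"dz":0,"rx":0,"ry":0,"rz":0,"hand":0.05},{"dx":0,"dy":0,"dz":0,"rx":0,"ry":0,"rz":0,"hand":0.05}]'
python3 -m pendant '[{"dx":-0.012,"dy":-0.001,"dz":0,"rx":0,"ry":0,"rz":0,"hand":0.05},{"dx":-0.012,"dy":-0.001,"dz":0,"rx":0,"ry":0,"rz":0,"hand":0.05},{"dx":-0.012,"dy":-0.001,"dz":0,"rx":0,"ry":0,"rz":0,"hand":0.05},{"dx":-0.004,"dy":0,"dz":0,"rx":0,"ry":0,"rz":0,"hand":0.05},{"dx":0,"dy":0,"dz":0,"rx":0,"ry":0,"rz":0,"hand":0.05},{"dx":0,"dy":0,"dz":0,"rx":0,"ry":0,"rz":0,"hand":0.05}]'
python3 bin.py .081
```

```text
clock: 8.22
position: [0.5826, -0.0198, 0.0527]
ee_rot: [0.0, 0.762, 0.647, -0.001]
contact_force: [-0.5, -0.1, -0.6]
width: 0.0649
gripper_force: 85.8
clock: 8.72
position: [0.574, -0.0567, 0.0526]
ee_rot: [0.0, 0.762, 0.648, -0.0]
contact_force: [-0.7, -1.1, 1.8]
width: 0.0649
gripper_force: 85.9
top x -35.3 16.4 y 34.9 58.5 [-9.4 46.6] [22.5 52.2] 88.0
scene x -30.1 -24.9 y 63.3 81.0 [-26.9  71.8] [18.   3.7] 78.5
[ 0.5 77.7] 0.052611993263627546
```

```bash
python3 -m pendant '[{"dx":0,"dy":0,"dz":0,"rx":0,"ry":0,"rz":0,"hand":0.078},{"dx":0,"dy":0,"dz":0,"rx":0,"ry":0,"rz":0,"hand":0.078},{"dx":0,"dy":0,"dz":0,"rx":0,"ry":0,"rz":0,"hand":0.078},{"dx":0,"dy":0,"dz":0,"rx":0,"ry":0,"rz":0,"hand":0.078},{"dx":0,"dy":0,"dz":-0.01,"rx":0,"ry":0,"rz":0,"hand":0.078},{"dx":0,"dy":0,"dz":-0.03,"rx":0,"ry":0,"rz":0,"hand":0.078},{"dx":0,"dy":0,"dz":-0.04,"rx":0,"ry":0,"rz":2,"hand":0.078},{"dx":0,"dy":0,"dz":-0.04,"rx":0,"ry":0,"rz":2.3,"hand":0.078},{"dx":0,"dy":0,"dz":-0.04,"rx":0,"ry":0,"rz":0,"hand":0.035},{"dx":0,"dy":0,"dz":0,"rx":0,"ry":0,"rz":0,"hand":0.035}]'
python3 g.py $(python3 -c "
from h import *;print(*hw(-80,0))") .19 -13.5; python3 bin.py .081
```

```text
clock: 9.65
position: [0.5788, -0.0565, 0.2223]
ee_rot: [0.007, 0.785, 0.619, 0.006]
contact_force: [1.1, -0.2, 1.1]
width: 0.0556
gripper_force: 0.0
clock 9.65 pos [ 0.5788 -0.0565  0.2223] w 0.0556 turn deg [ 1.   -0.02  0.01] shift mm [-78.3 -85.2  32.3]
top x -35.4 33.0 y 34.8 93.3 [-1.2 64.1] [68.3 58.6] 0.1
scene x -32.4 -24.1 y 63.3 96.1 [-28.2  79.6] [33.   7.3] 87.5
[ 1.4 78.2] 0.21538296176503313
```

```bash
python3 -m pendant '[{"dx":-0.01,"dy":-0.02,"dz":0,"rx":0,"ry":0,"rz":0,"hand":0.035},{"dx":-0.02,"dy":-0.03,"dz":0,"rx":0,"ry":0,"rz":0,"hand":0.035},{"dx":-0.03,"dy":-0.03,"dz":0,"rx":0,"ry":0,"rz":0,"hand":0.035},{"dx":-0.018,"dy":-0.005,"dz":0,"rx":0,"ry":0,"rz":0,"hand":0.035},{"dx":0,"dy":0,"dz":0,"rx":0,"ry":0,"rz":0,"hand":0.035},{"dx":0,"dy":0,"dz":0,"rx":0,"ry":0,"rz":0,"hand":0.035},{"dx":0,"dy":0,"dz":0,"rx":0,"ry":0,"rz":0,"hand":0.035}]'
python3 g.py $(python3 -c "
from h import *;print(*hw(-80,0))") .137 -13.5
```

```text
clock: 10.33
position: [0.474, -0.1108, 0.2118]
ee_rot: [-0.001, 0.785, 0.619, 0.0]
contact_force: [0.0, 0.2, -0.3]
width: 0.0349
gripper_force: 0.0
clock 10.33 pos [ 0.474  -0.1108  0.2118] w 0.0349 turn deg [-0.06 -0.05 -0.03] shift mm [-1.1  4.1 74.8]
```

```bash
python3 -m pendant '[{"dx":-0.001,"dy":0.004,"dz":0,"rx":0,"ry":0,"rz":0,"hand":0.035},{"dx":0,"dy":0,"dz":0.02,"rx":0,"ry":0,"rz":0,"hand":0.035},{"dx":0,"dy":0,"dz":0.02,"rx":0,"ry":0,"rz":0,"hand":0.035},{"dx":0,"dy":0,"dz":0.02,"rx":0,"ry":0,"rz":0,"hand":0.035},{"dx":0,"dy":0,"dz":0.015,"rx":0,"ry":0,"rz":0,"hand":0.035},{"dx":0,"dy":0,"dz":0,"rx":0,"ry":0,"rz":0,"hand":0.035},{"dx":0,"dy":0,"dz":0,"rx":0,"ry":0,"rz":0,"hand":0.0},{"dx":0,"dy":0,"dz":0,"rx":0,"ry":0,"rz":0,"hand":0.0},{"dx":0,"dy":0,"dz":0,"rx":0,"ry":0,"rz":0,"hand":0.0},{"dx":0,"dy":0,"dz":0,"rx":0,"ry":0,"rz":0,"hand":0.0}]' 50
python3 g.py $(python3 -c "
from h import *;print(*hw(-80,0))") .137 -13.5
```

```text
clock: 11.17
position: [0.4767, -0.1126, 0.1379]
ee_rot: [-0.001, 0.785, 0.62, -0.0]
contact_force: [-4.0, 2.5, -0.3]
width: 0.0112
gripper_force: 49.3
clock 11.17 pos [ 0.4767 -0.1126  0.1379] w 0.0112 turn deg [-0.1  -0.01  0.06] shift mm [0.  1.1 0.9]
```

```bash
python3 -m pendant '[{"dx":0,"dy":-0.008,"dz":0,"rx":0,"ry":0,"rz":0,"hand":0.0},{"dx":0,"dy":-0.008,"dz":0,"rx":0,"ry":0,"rz":0,"hand":0.0},{"dx":0,"dy":-0.008,"dz":0,"rx":0,"ry":0,"rz":0,"hand":0.0},{"dx":0,"dy":-0.008,"dz":0,"rx":0,"ry":0,"rz":0,"hand":0.0},{"dx":0,"dy":-0.008,"dz":0,"rx":0,"ry":0,"rz":0,"hand":0.0},{"dx":0,"dy":-0.008,"dz":0,"rx":0,"ry":0,"rz":0,"hand":0.0},{"dx":0,"dy":-0.003,"dz":0,"rx":0,"ry":0,"rz":0,"hand":0.0},{"dx":0,"dy":0,"dz":0,"rx":0,"ry":0,"rz":0,"hand":0.0},{"dx":0,"dy":0,"dz":0,"rx":0,"ry":0,"rz":0,"hand":0.0},{"dx":0,"dy":0,"dz":0,"rx":0,"ry":0,"rz":0,"hand":0.0},{"dx":0,"dy":0,"dz":0,"rx":0,"ry":0,"rz":0,"hand":0.0},{"dx":0,"dy":0,"dz":0,"rx":0,"ry":0,"rz":0,"hand":0.0}]'
cat > st.py <<'E'
from h import *
s=manip.get_state(); print(hf(s["position"]))
t=manip.get_image("top"); c=proj(t,[*H,.12]).astype(int); f=t["frame"]
m=cv2.inRange(cv2.cvtColor(f,cv2.COLOR_RGB2HSV),(15,130,80),(30,255,255))
pts=[proj(t,[*hw(x,y),.185]) for x,y in((-25,-25),(25,-25),(25,25),(-25,25))]
k=np.zeros_like(m);cv2.fillPoly(k,[np.int32(pts)],255); print("yellow in bore",cv2.countNonZero(m&k),"of",cv2.countNonZero(k), "green",cv2.countNonZero(k&cv2.inRange(cv2.cvtColor(f,cv2.COLOR_RGB2HSV),(45,90,20),(85,255,255))))
E
python3 st.py
```

```text
clock: 12.17
position: [0.428, -0.1013, 0.1378]
ee_rot: [0.0, 0.785, 0.619, -0.0]
contact_force: [-0.9, 1.9, 6.5]
width: 0.011
gripper_force: 51.2
[-131.    -0.4]
yellow in bore 103 of 559 green 38
```

```bash
python3 -m pendant '[{"dx":0,"dy":-0.002,"dz":0,"rx":0,"ry":0,"rz":0,"hand":0.0},{"dx":0,"dy":0,"dz":0,"rx":0,"ry":0,"rz":0,"hand":0.0},{"dx":0,"dy":0,"dz":0,"rx":0,"ry":0,"rz":0,"hand":0.0},{"dx":0,"dy":0,"dz":0,"rx":0,"ry":0,"rz":0,"hand":0.0}]'
python3 st.py
python3 - <<'E'
from h import *
im=[]
t=manip.get_image("top");s=manip.get_image("scene")
a=cv2.imread("pics/top0.png")
for f in(a,t["frame"][:,:,::-1]): im.append(f[140:230,330:400])
for f in(cv2.imread("pics/scene0.png"),s["frame"][:,:,::-1]): im.append(f[200:290,325:395])
cv2.imwrite("pics/c7.png",cv2.resize(np.hstack(im),None,fx=2.85,fy=4,interpolation=cv2.INTER_CUBIC))
E
```

```text
clock: 12.55
position: [0.427, -0.1011, 0.1378]
ee_rot: [0.001, 0.785, 0.619, 0.001]
contact_force: [2.6, 3.0, 4.0]
width: 0.0113
gripper_force: 51.0
[-132.1   -0.5]
yellow in bore 105 of 559 green 39
```

View pics/c7.png

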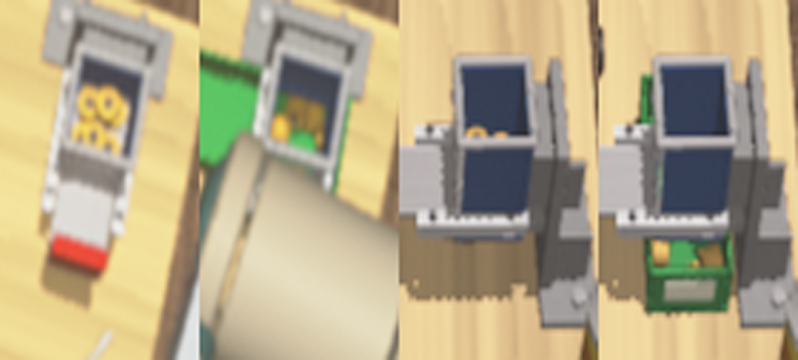

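In the last picture the bin sits under the spout, with spacers in it at c7 (660,250) and (710,255). Green floor shows through the bore at (300,140), so the spacers have dropped. Now I'll push the gate home.

```bash
python3 -m pendant '[{"dx":0,"dy":0.008,"dz":0,"rx":0,"ry":0,"rz":0,"hand":0.0},{"dx":0,"dy":0.008,"dz":0,"rx":0,"ry":0,"rz":0,"hand":0.0},{"dx":0,"dy":0.008,"dz":0,"rx":0,"ry":0,"rz":0,"hand":0.0},{"dx":0,"dy":0.008,"dz":0,"rx":0,"ry":0,"rz":0,"hand":0.0},{"dx":0,"dy":0.008,"dz":0,"rx":0,"ry":0,"rz":0,"hand":0.0},{"dx":0,"dy":0.006,"dz":0,"rx":0,"ry":0,"rz":0,"hand":0.0},{"dx":0,"dy":0.004,"dz":0,"rx":0,"ry":0,"rz":0,"hand":0.0},{"dx":0,"dy":0.003,"dz":0,"rx":0,"ry":0,"rz":0,"hand":0.0},{"dx":0,"dy":0,"dz":0,"rx":0,"ry":0,"rz":0,"hand":0.0},{"dx":0,"dy":0,"dz":0,"rx":0,"ry":0,"rz":0,"hand":0.0}]'
python3 st.py
```

```text
clock: 13.53
position: [0.4766, -0.1126, 0.1378]
ee_rot: [-0.001, 0.785, 0.619, -0.0]
contact_force: [-1.5, 4.9, 7.9]
width: 0.0116
gripper_force: 51.6
[-81.1  -0. ]
yellow in bore 0 of 559 green 0
```

```bash
python3 -m pendant '[{"dx":0,"dy":0.002,"dz":0,"rx":0,"ry":0,"rz":0,"hand":0.0},{"dx":0,"dy":0.002,"dz":0,"rx":0,"ry":0,"rz":0,"hand":0.0},{"dx":0,"dy":0,"dz":0,"rx":0,"ry":0,"rz":0,"hand":0.0},{"dx":0,"dy":0,"dz":0,"rx":0,"ry":0,"rz":0,"hand":0.0},{"dx":0,"dy":0,"dz":0,"rx":0,"ry":0,"rz":0,"hand":0.0}]'
python3 st.py
```

```text
clock: 14.0
position: [0.4766, -0.1126, 0.1378]
ee_rot: [-0.004, 0.785, 0.619, -0.003]
contact_force: [-10.5, 5.8, 15.3]
width: 0.0113
gripper_force: 52.8
[-81.1  -0. ]
yellow in bore 0 of 559 green 0
```

```bash
python3 -m pendant '[{"dx":0,"dy":0,"dz":0,"rx":0,"ry":0,"rz":0,"hand":0.035},{"dx":0,"dy":0,"dz":0,"rx":0,"ry":0,"rz":0,"hand":0.035},{"dx":0,"dy":-0.003,"dz":0,"rx":0,"ry":0,"rz":0,"hand":0.035},{"dx":0,"dy":0,"dz":-0.02,"rx":0,"ry":0,"rz":0,"hand":0.035},{"dx":0,"dy":0,"dz":-0.03,"rx":0,"ry":0,"rz":0,"hand":0.035},{"dx":0,"dy":0,"dz":-0.035,"rx":0,"ry":0,"rz":0,"hand":0.035},{"dx":0,"dy":0,"dz":0,"rx":0,"ry":0,"rz":0,"hand":0.06},{"dx":0,"dy":0,"dz":0,"rx":0,"ry":0,"rz":0,"hand":0.085}]'
python3 st.py; python3 g.py $(python3 -c "
from h import *;print(*hw(0,78))") .2 -13.5; python3 - <<'E'
from h import *
for n,roi in(("top",(335,180,385,215)),("scene",(305,215,335,265))): print(cv2.boundingRect(blob(manip.get_image(n)["frame"],(0,140,60),(8,255,255),roi)))
E
```

```text
clock: 14.72
position: [0.4795, -0.1143, 0.2241]
ee_rot: [0.002, 0.785, 0.619, 0.001]
contact_force: [0.0, 0.7, -0.3]
width: 0.058
gripper_force: 0.0
[-77.9  -1. ]
yellow in bore 0 of 559 green 0
clock 14.77 pos [ 0.4783 -0.1138  0.2225] w 0.0654 turn deg [ 0.03  0.04 -0.03] shift mm [78.8 79.2 22.5]
(349, 203, 1, 1)
(318, 221, 5, 31)
```

```bash
python3 -m pendant '[{"dx":0.015,"dy":0.01,"dz":0,"rx":0,"ry":0,"rz":0,"hand":0.082},{"dx":0.03,"dy":0.03,"dz":0,"rx":0,"ry":0,"rz":0,"hand":0.082},{"dx":0.025,"dy":0.03,"dz":0,"rx":0,"ry":0,"rz":0,"hand":0.082},{"dx":0.009,"dy":0.009,"dz":0,"rx":0,"ry":0,"rz":0,"hand":0.082},{"dx":0,"dy":0,"dz":0,"rx":0,"ry":0,"rz":0,"hand":0.082},{"dx":0,"dy":0,"dz":0,"rx":0,"ry":0,"rz":0,"hand":0.082},{"dx":0,"dy":0,"dz":0,"rx":0,"ry":0,"rz":0,"hand":0.082}]'
python3 g.py $(python3 -c "
from h import *;print(*hw(0,80))") .052 -13.5; python3 bin.py .081
```

```text
clock: 15.45
position: [0.5714, -0.0558, 0.2213]
ee_rot: [-0.001, 0.785, 0.619, -0.001]
contact_force: [-0.5, -0.6, 0.7]
width: 0.0821
gripper_force: 0.0
clock 15.45 pos [ 0.5714 -0.0558  0.2213] w 0.0821 turn deg [-0.2   0.05 -0.01] shift mm [  2.7   2.2 169.3]
top x -35.3 32.4 y 34.8 66.1 [-1.5 50.4] [67.7 31.3] 0.0
scene x -32.4 -24.1 y 63.3 96.1 [-28.2  79.6] [33.   7.3] 87.5
[-2.  77.1] 0.22211109344362354
```

```bash
python3 -m pendant '[{"dx":0.003,"dy":0.001,"dz":0.02,"rx":0,"ry":0,"rz":0,"hand":0.082},{"dx":0,"dy":0,"dz":0.03,"rx":0,"ry":0,"rz":0,"hand":0.082},{"dx":0,"dy":0,"dz":0.03,"rx":0,"ry":0,"rz":0,"hand":0.082},{"dx":0,"dy":0,"dz":0.03,"rx":0,"ry":0,"rz":0,"hand":0.082},{"dx":0,"dy":0,"dz":0.03,"rx":0,"ry":0,"rz":0,"hand":0.082},{"dx":0,"dy":0,"dz":0.02,"rx":0,"ry":0,"rz":0,"hand":0.082},{"dx":0,"dy":0,"dz":0.008,"rx":0,"ry":0,"rz":0,"hand":0.082},{"dx":0,"dy":0,"dz":0,"rx":0,"ry":0,"rz":0,"hand":0.082},{"dx":0,"dy":0,"dz":0,"rx":0,"ry":0,"rz":0,"hand":0.082}]'
python3 -m pendant '[{"dx":0,"dy":0,"dz":0,"rx":0,"ry":0,"rz":0,"hand":0.05},{"dx":0,"dy":0,"dz":0,"rx":0,"ry":0,"rz":0,"hand":0.05},{"dx":0,"dy":0,"dz":0,"rx":0,"ry":0,"rz":0,"hand":0.05},{"dx":0,"dy":0,"dz":0,"rx":0,"ry":0,"rz":0,"hand":0.05}]' 50
python3 st.py
```

```text
clock: 16.3
position: [0.5749, -0.0534, 0.0552]
ee_rot: [0.0, 0.786, 0.619, 0.0]
contact_force: [0.5, -0.1, -0.3]
width: 0.0821
gripper_force: 0.0
clock: 16.63
position: [0.576, -0.0533, 0.0567]
ee_rot: [0.002, 0.785, 0.619, 0.001]
contact_force: [-0.6, -0.3, 6.9]
width: 0.0648
gripper_force: 57.0
[ 1.7 80.9]
yellow in bore 0 of 559 green 0
```

```bash
python3 -m pendant '[{"dx":0.005,"dy":0,"dz":0,"rx":0,"ry":0,"rz":0,"hand":0.05},{"dx":0.009,"dy":0,"dz":0,"rx":0,"ry":0,"rz":0,"hand":0.05},{"dx":0.01,"dy":0,"dz":0,"rx":0,"ry":0,"rz":0,"hand":0.05},{"dx":0.01,"dy":0,"dz":0,"rx":0,"ry":0,"rz":0,"hand":0.05},{"dx":0.01,"dy":0,"dz":0,"rx":0,"ry":0,"rz":0,"hand":0.05},{"dx":0.01,"dy":0,"dz":0,"rx":0,"ry":0,"rz":0,"hand":0.05},{"dx":0.01,"dy":0,"dz":0,"rx":0,"ry":0,"rz":0,"hand":0.05},{"dx":0.01,"dy":0,"dz":0,"rx":0,"ry":0,"rz":0,"hand":0.05},{"dx":0.01,"dy":0,"dz":0,"rx":0,"ry":0,"rz":0,"hand":0.05},{"dx":0.006,"dy":0,"dz":0,"rx":0,"ry":0,"rz":0,"hand":0.05},{"dx":0,"dy":0,"dz":0,"rx":0,"ry":0,"rz":0,"hand":0.05}]'
python3 bin.py .081
```

```text
clock: 17.6
position: [0.5976, 0.0349, 0.0567]
ee_rot: [0.002, 0.785, 0.62, 0.001]
contact_force: [1.2, -0.1, 6.1]
width: 0.0647
gripper_force: 57.0
top x -34.3 32.4 y 48.7 130.4 [-0.9 89.5] [66.7 81.6] 0.1
scene x -32.2 35.0 y 63.3 188.9 [  1.4 126.1] [ 67.2 125.6] 0.0
[  2.1 171.6] 0.056681024777058955
```

```bash
python3 -m pendant '[{"dx":0,"dy":0,"dz":0,"rx":0,"ry":0,"rz":0,"hand":0.084},{"dx":0,"dy":0,"dz":0,"rx":0,"ry":0,"rz":0,"hand":0.084},{"dx":0,"dy":0,"dz":0,"rx":0,"ry":0,"rz":0,"hand":0.084},{"dx":0,"dy":0,"dz":0,"rx":0,"ry":0,"rz":0,"hand":0.084},{"dx":-0.01,"dy":-0.001,"dz":0,"rx":0,"ry":0,"rz":0,"hand":0.084},{"dx":-0.02,"dy":0,"dz":0,"rx":0,"ry":0,"rz":0,"hand":0.084},{"dx":-0.02,"dy":0,"dz":0,"rx":0,"ry":0,"rz":0,"hand":0.084},{"dx":-0.005,"dy":0,"dz":0.003,"rx":0,"ry":0,"rz":0,"hand":0.084},{"dx":0,"dy":0,"dz":0,"rx":0,"ry":0,"rz":0,"hand":0.084},{"dx":0,"dy":0,"dz":0,"rx":0,"ry":0,"rz":0,"hand":0.084}]'
python3 bin.py .081
cat > brass.py <<'E'
# brass pixels + count estimate inside bin
from h import *
import sys
roi=[int(v) for v in sys.argv[1:5]]
s=manip.get_image("scene")["frame"]; hsv=cv2.cvtColor(s,cv2.COLOR_RGB2HSV)
x0,y0,x1,y1=roi; m=cv2.inRange(hsv,(12,60,30),(32,255,255))[y0:y1,x0:x1]; g=cv2.inRange(hsv,(40,60,15),(90,255,255))[y0:y1,x0:x1]
for r in range(0,m.shape[0]): print(''.join('B' if a else('g' if b else '.') for a,b in zip(m[r],g[r])))
E
python3 brass.py 325 175 385 240
```

```text
clock: 18.53
position: [0.5816, -0.0188, 0.0512]
ee_rot: [-0.0, 0.786, 0.619, -0.0]
contact_force: [-0.7, 0.4, 0.1]
width: 0.0841
gripper_force: 0.0
top x -34.4 25.3 y 136.3 185.4 [ -4.6 160.8] [60.2 48.3] 1.1
scene x -32.3 34.8 y 63.3 145.9 [-10.2 114.5] [96.7 52.3] 40.4
[ -0.7 116.5] 0.05139476992983473
BBBBBBBBBBBB.BB..................................B..........
BBBBBBBBBBBB.BB.............................................
BBBBBBBBBBBB.BB.............................................
BBBBBBBBBBBB.BB.............................................
BBBBBBBBBBBB.BBB............................................
BBBBBBBBBBBBBBBB................................B...........
BBBBBBBBBBBBBBB.................................B...........
BBBBBBBBBBBBBBB.............................................
BBBBBBBBBBBBBBB.............................................
BBBBBBBBBBBBBBB.............................................
BBBBBBBBBBBBBBB................................BB...........
B...BBBBBBBBBB..............................................
B....BBBBBBBBB..............................................

[... 2471 characters left out ...]
............................B
BBBBBBBBBBBBBBBggBB........................................B
BBBBBBBBBBBBBBBggBB........................................B
BBBBB......................................................B
BBBBB......................................................B
BBBBB......................................................B
BBBBB......................................................B
BBBBB......................................................B
............................................................
............................................................
............................................................
............................................................
```

```bash
python3 -m pendant '[{"dx":0,"dy":0,"dz":0,"rx":0,"ry":0,"rz":0,"hand":0.05},{"dx":0,"dy":0,"dz":0,"rx":0,"ry":0,"rz":0,"hand":0.05},{"dx":0,"dy":0,"dz":0,"rx":0,"ry":0,"rz":0,"hand":0.05},{"dx":0,"dy":0,"dz":0,"rx":0,"ry":0,"rz":0,"hand":0.05},{"dx":0,"dy":0,"dz":-0.006,"rx":0,"ry":0,"rz":0,"hand":0.05},{"dx":0,"dy":0,"dz":-0.015,"rx":0,"ry":0,"rz":0,"hand":0.05},{"dx":0,"dy":0,"dz":-0.02,"rx":0,"ry":0,"rz":0,"hand":0.05},{"dx":0,"dy":0,"dz":-0.01,"rx":0,"ry":0,"rz":0,"hand":0.05},{"dx":0,"dy":0,"dz":0,"rx":0,"ry":0,"rz":0,"hand":0.05},{"dx":0,"dy":0,"dz":0,"rx":0,"ry":0,"rz":0,"hand":0.05}]' 70
python3 bin.py .130; python3 g.py .4635 .077 .1 -13.5
```

```text
clock: 19.52
position: [0.5817, -0.0185, 0.1024]
ee_rot: [0.0, 0.785, 0.619, -0.0]
contact_force: [0.0, 0.4, -4.3]
width: 0.0649
gripper_force: 79.4
top x -37.3 32.7 y 131.7 185.3 [ -2.3 158.6] [70.3 53.4] 0.3
scene x -36.0 31.7 y 27.5 146.1 [-2.4 86.7] [119.4  67. ] 89.0
[ -1.8 115.9] 0.10127406813951123
clock 19.62 pos [ 0.5808 -0.0184  0.1013] w 0.0648 turn deg [-0.15  0.02 -0.01] shift mm [  65.4 -136.3    1.3]
```

```bash
python3 -m pendant '[{"dx":0,"dy":-0.008,"dz":0,"rx":0,"ry":0,"rz":0,"hand":0.05},{"dx":0,"dy":-0.018,"dz":0,"rx":0,"ry":0,"rz":0,"hand":0.05},{"dx":0,"dy":-0.022,"dz":0,"rx":0,"ry":0,"rz":0,"hand":0.05},{"dx":0,"dy":-0.022,"dz":0,"rx":0,"ry":0,"rz":0,"hand":0.05},{"dx":0,"dy":-0.022,"dz":0,"rx":0,"ry":0,"rz":0,"hand":0.05},{"dx":0.01,"dy":-0.022,"dz":0,"rx":0,"ry":0,"rz":0,"hand":0.05},{"dx":0.015,"dy":-0.015,"dz":0,"rx":0,"ry":0,"rz":0,"hand":0.05},{"dx":0.02,"dy":-0.006,"dz":0,"rx":0,"ry":0,"rz":0,"hand":0.05},{"dx":0.015,"dy":0,"dz":0,"rx":0,"ry":0,"rz":0,"hand":0.05},{"dx":0.004,"dy":0,"dz":0,"rx":0,"ry":0,"rz":0,"hand":0.05},{"dx":0,"dy":0,"dz":0,"rx":0,"ry":0,"rz":0,"hand":0.05}]'
python3 -m pendant '[{"dx":0,"dy":0,"dz":0,"rx":0,"ry":0,"rz":3,"hand":0.05},{"dx":0,"dy":0,"dz":0,"rx":0,"ry":0,"rz":5,"hand":0.05},{"dx":0,"dy":0,"dz":0,"rx":0,"ry":0,"rz":4,"hand":0.05},{"dx":0,"dy":0,"dz":0,"rx":0,"ry":0,"rz":2,"hand":0.05},{"dx":0,"dy":0,"dz":0,"rx":0,"ry":0,"rz":0,"hand":0.05},{"dx":0,"dy":0,"dz":0,"rx":0,"ry":0,"rz":0,"hand":0.05}]'
python3 - <<'E'
from h import *
g=[]
for n,roi in(("scene",(260,120,360,260)),("top",(190,130,350,280))):
    d=manip.get_image(n); b=blob(d["frame"],(45,90,30),(85,255,255),roi)[:,0]
    p=np.array([1000*onz(d,*q,.129)[:2] for q in b]); r=cv2.minAreaRect(p.astype(np.float32)); print(n,np.round(r[0],1),np.round(r[1],1),round(r[2],1)); print(cv2.boxPoints(r).round(0).tolist())
E
python3 g.py .4635 .077 .07 -27.5; python3 brass.py 275 165 335 245
```

```text
clock: 20.53
position: [0.465, 0.0759, 0.102]
ee_rot: [-0.0, 0.785, 0.62, -0.0]
contact_force: [0.5, 0.0, -3.3]
width: 0.0643
gripper_force: 79.3
clock: 21.03
position: [0.4652, 0.0744, 0.1021]
ee_rot: [-0.0, 0.855, 0.519, -0.001]
contact_force: [0.3, 0.1, -3.7]
width: 0.0649
gripper_force: 79.2
scene [453.8  44.8] [131.8  74.4] 64.2
[[392.0, 2.0], [459.0, -31.0], [516.0, 88.0], [449.0, 120.0]]
top [440.5  28.9] [36.5 63.2] 64.2
[[404.0, 26.0], [461.0, -1.0], [477.0, 32.0], [420.0, 59.0]]
clock 21.13 pos [0.4654 0.0747 0.1023] w 0.0648 turn deg [-0.02  0.03  0.01] shift mm [ 1.2 -2.7 32.3]
....BB................................ggg........BBBBBBBBBBB
......................................ggg........BBBBBBBBBBB
............ggg.......................ggg........BBBBBBBBBBB
...........B.gg.......................ggggBB.....BBBBBBBBBBB
...........BBggggggggg.................gggBB.....BBBBBBBBBBB
..........BB.ggggggggggggg..............ggBB....BBBBBBBBBBBB
..........BBgggggggggggggggg.............gBB....BBBBBBBBBBBB
..........BBggggggggggggggggg...................BBBBBBBBBBBB
...........gggg
[... 3676 characters left out ...]
BBBBBBBBBBBB......BBBBBB.....
BBBBBBBBBBBBBBBBBBBBBBBBBBBBBBBBBBBBBBBBBBB......BBBBBBB....
BBBBBBBBBBBBBBBBBBBBBBBBBBBBBBBBBBBBBBBBBBB......BBBBBBB....
BBBBBBBBBBBBBBBBBBBBBBBBBBBBBBBBBBBBBBBBBBB.................
BBBBBBBBBBBBBBBBBBBBBBBBBBBBBBBBBBBBBBBBBBB.................
BBBBBBBBBBBBBBBBBBBBBBBBBBBBBBBBBBBBBBBBBBB.................
BBBBBBBBBBBBBBBBBBBBBBBBBBBBBBBBBBBBBBBBBBB.................
BBBBBBBBBBBBBBBBBBBBBBBBBBBBBBBBBBBBBBBBBBB.................
BBBBBBBBBBBBBBBBBBBBBBBBBBBBBBBBBBBBBBBBBBB.................
BBBBBBBBBBBBBBBBBBBBBBBBBBBBBBBBBBBBBBBBBBB.................
BBBBBBBBBBBBBBBBBBBBBBBBBBBBBBBBBBBBBBBBBBB.................
BBBBBBBBBBBBBBBBBBBBBBBBBBBBBBBBBBBBBBBBBBB.................
```

```bash
python3 -m pendant '[{"dx":-0.001,"dy":-0.003,"dz":0.006,"rx":0,"ry":0,"rz":0,"hand":0.05},{"dx":0,"dy":0,"dz":0.01,"rx":0,"ry":0,"rz":0,"hand":0.05},{"dx":0,"dy":0,"dz":0.008,"rx":0,"ry":0,"rz":0,"hand":0.05},{"dx":0,"dy":0,"dz":0.004,"rx":0,"ry":0,"rz":0,"hand":0.05},{"dx":0,"dy":0,"dz":0.002,"rx":0,"ry":0,"rz":0,"hand":0.05},{"dx":0,"dy":0,"dz":0.002,"rx":0,"ry":0,"rz":0,"hand":0.05},{"dx":0,"dy":0,"dz":0,"rx":0,"ry":0,"rz":0,"hand":0.05},{"dx":0,"dy":0,"dz":0,"rx":0,"ry":0,"rz":0,"hand":0.05}]'
```

```text
clock: 21.85
position: [0.4627, 0.0757, 0.0706]
ee_rot: [0.0, 0.855, 0.519, 0.0]
contact_force: [0.5, -0.2, -2.4]
width: 0.0647
gripper_force: 79.2
```

```bash
python3 -m pendant '[{"dx":0,"dy":0,"dz":0.002,"rx":0,"ry":0,"rz":0,"hand":0.05},{"dx":0,"dy":0,"dz":0,"rx":0,"ry":0,"rz":0,"hand":0.05},{"dx":0,"dy":0,"dz":0,"rx":0,"ry":0,"rz":0,"hand":0.05}]'; python3 -m pendant '[{"dx":0,"dy":0,"dz":0.002,"rx":0,"ry":0,"rz":0,"hand":0.05},{"dx":0,"dy":0,"dz":0,"rx":0,"ry":0,"rz":0,"hand":0.05},{"dx":0,"dy":0,"dz":0,"rx":0,"ry":0,"rz":0,"hand":0.05}]'
```

```text
clock: 22.1
position: [0.4625, 0.0757, 0.0686]
ee_rot: [0.0, 0.855, 0.519, 0.0]
contact_force: [0.0, 0.3, -3.3]
width: 0.0647
gripper_force: 79.2
clock: 22.35
position: [0.4627, 0.0757, 0.0681]
ee_rot: [0.0, 0.855, 0.519, 0.0]
contact_force: [-3.6, 0.2, 9.6]
width: 0.0647
gripper_force: 80.9
```

```bash
python3 -m pendant '[{"dx":0,"dy":0,"dz":-0.001,"rx":0,"ry":0,"rz":0,"hand":0.05},{"dx":0,"dy":0,"dz":0,"rx":0,"ry":0,"rz":0,"hand":0.084},{"dx":0,"dy":0,"dz":0,"rx":0,"ry":0,"rz":0,"hand":0.084},{"dx":0,"dy":0,"dz":0,"rx":0,"ry":0,"rz":0,"hand":0.084},{"dx":0,"dy":0,"dz":0,"rx":0,"ry":0,"rz":0,"hand":0.084},{"dx":0,"dy":0,"dz":-0.01,"rx":0,"ry":0,"rz":0,"hand":0.084},{"dx":0,"dy":0,"dz":-0.03,"rx":0,"ry":0,"rz":0,"hand":0.084},{"dx":0,"dy":0,"dz":-0.04,"rx":0,"ry":0,"rz":0,"hand":0.084},{"dx":0,"dy":0,"dz":-0.04,"rx":0,"ry":0,"rz":0,"hand":0.084},{"dx":0,"dy":0,"dz":-0.03,"rx":0,"ry":0,"rz":0,"hand":0.084}]'
python3 -m pendant '[{"dx":0,"dy":-0.02,"dz":0,"rx":0,"ry":0,"rz":0,"hand":0.084},{"dx":0,"dy":-0.03,"dz":0,"rx":0,"ry":0,"rz":0,"hand":0.084},{"dx":0,"dy":-0.03,"dz":0,"rx":0,"ry":0,"rz":0,"hand":0.084},{"dx":0,"dy":-0.03,"dz":0,"rx":0,"ry":0,"rz":0,"hand":0.084},{"dx":0,"dy":-0.03,"dz":0,"rx":0,"ry":0,"rz":0,"hand":0.084},{"dx":0,"dy":0,"dz":0,"rx":0,"ry":0,"rz":0,"hand":0.084},{"dx":0,"dy":0,"dz":0,"rx":0,"ry":0,"rz":0,"hand":0.084}]'
python3 - <<'E'
from h import *
for n,roi in(("scene",(260,120,360,260)),("top",(190,130,350,280))):
    d=manip.get_image(n); b=blob(d["frame"],(45,90,30),(85,255,255),roi)
    p=np.array([1000*onz(d,*q,.097)[:2] for q in b[:,0]]); r=cv2.minAreaRect(p.astype(np.float32)); print(n,np.round(r[0],1),np.round(r[1],1),round(r[2],1))
    h=cv2.cvtColor(d["frame"],cv2.COLOR_RGB2HSV); x,y,w,hh=cv2.boundingRect(b)
    k=np.zeros(h.shape[:2],np.uint8); cv2.drawContours(k,[cv2.convexHull(b)],-1,255,-1); k=cv2.erode(k,np.ones((3,3)))
    m=cv2.inRange(h,(12,60,30),(35,255,255))&k
    for row in m[y:y+hh,x:x+w]: print(''.join('#' if v else '.' for v in row))
    q=[proj(d,[*c,.097]) for c in [(.4635,.077)]]; print(q)
E
```

```text
clock: 23.18
position: [0.4632, 0.0757, 0.2204]
ee_rot: [0.001, 0.855, 0.519, 0.001]
contact_force: [1.1, -0.2, -0.5]
width: 0.0838
gripper_force: 0.0
clock: 23.77
position: [0.3373, 0.1407, 0.2176]
ee_rot: [0.0, 0.854, 0.52, 0.0]
contact_force: [0.7, -0.1, 0.4]
width: 0.0842
gripper_force: 0.0
scene [460.6  62.4] [168.5  74.7] 62.2
.......................................
.......................................
.......................................
.......................................
.......................................
.......................................
.......................................
.......................................
.......................................
.......................................
.......................................
.......................................
.......................................
.......................................
.......................................
.......................................
.......................................
.......................................
.......................................
.....
[... 3772 characters left out ...]
######......
...........................##########............#########......
...........................##########..####......#######........
............................########..#######......###..........
..............................######..########..................
.................................#...##########.................
....................................##########..................
....................................#######.....................
.....................................###........................
................................................................
................................................................
[array([273.68229518, 210.01293139])]
```

```bash
python3 -c "
from rig import manip
print(manip.sign_off())"
```

```text
the job is handed in; nothing more can be done
None
```

I've handed the job in: the gate is fully home, and the bin stands within about 2 mm of the scale's middle with all six spacers counted in it; on the way in, the bin briefly bumped the shut gate handle (about 24 N, towards home), and I took no final check of the cans, cup, tin and key.

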